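# Hook the jar in from the far side of the table

## Task

The white jar with the blue lid has been left too far back. Pick up the hook tool by its wooden handle, catch the jar with the hook and drag it, standing upright, fully into the low three-sided wooden bay; do not touch the jar with the gripper or arm. Then unhook the jar and lay the tool down flat on the bare table, clear of the jar, without disturbing the clay pieces and the white pot.

Things in the scene. Friction and masses are not known exactly. Their poses are not given: they have to be found in the camera images.
- pull_hook: Hook tool lying flat, 160 g. Origin: under the handle at the grip point, z up. Wooden handle along x, x -75 to 45, 24 wide, 22 high. Dark steel rod 10 thick, axis at z 11, runs on to x=180, turns to +y (left) as far as y=110, then back to x=120: a hook open to the handle, 100 wide inside, that can be lowered round a thing from above. Centre of mass about 11 mm ahead of the origin. All mm.
- hook_cradle (a point): Point on the hook tool where the jar's centre lies when the jar rests in the hook against the cross bar, midway between shaft and end: tool frame x=135, y=55, z=11 mm. Axes as the tool's.
- jar: White round jar with a blue lid, fixed shut, 80 mm across, 104 mm high, about 0.33 kg (0.23 to 0.46), standing on the far part of the table; it slides upright when pulled below half its height (1 to 4 N). Origin: centre of its underside, z up; its yaw does not matter.
- bay: Low bay of three wooden strips fixed on the table, 16 mm wide, 12 mm high; its floor is the table top. Origin: centre of the inner floor; x points to the open side (away from the robot). Strips on the left, right and near (-x) sides; inside 160 mm wide (y -80 to 80), 150 mm deep (x -75 to 75, where the side strips end). Tool and fingertips must pass above the strips.
- fish: flat brown clay fish, 184x78x17 mm, lying on the table; bystander, not to be disturbed. Origin: centre of its underside.
- mushroom: brown clay mushroom, 62 mm across, 60 mm high; bystander, not to be disturbed. Origin: centre of its underside.
- pumpkin: brown clay pumpkin, 121 mm across, 103 mm high; bystander, not to be disturbed. Origin: centre of its underside.
- water_pot: white plastic pot, 99 mm across, 76 mm high, open top; bystander, not to be disturbed. Origin: centre of its underside.
- heart: flat brown clay heart tile, 61x55x12 mm; bystander, not to be disturbed. Origin: centre of its underside.
Not all that is in view belongs to the job. What is meant by the jar is not orange or purple, and is the larger of those in its own colour.

How it is judged:
On the way:
1. the hook tool, touching the jar, has dragged it at least 50 mm (contact force between pull_hook and jar above 0.1 N and distance of jar from where it was at the start of the episode above 0.05 m), for 0.02 s.
At the end, for the whole second after the job is handed in: The jar stands upright (0.08 rad) on the table in the bay, its centre within 45 mm of the bay's middle sideways and to the near side, 38 mm to the open side; the tool lies flat on the table (0.1 rad, underside within 8 mm), not touching the jar; both at rest (x of jar in the frame of bay between -0.045 and 0.038 m and y of jar in the frame of bay between -0.045 and 0.045 m and height (world z) of jar between -0.005 and 0.005 m and angle between jar's own z axis and vertical below 0.08 rad and linear speed of each of jar, pull_hook below 0.02 m/s and height (world z) of pull_hook between -0.01 and 0.008 m and angle between pull_hook's own z axis and vertical below 0.1 rad and contact force between pull_hook and jar below 0.05 N).
It fails at once if the gripper or arm touches the jar (contact force between any of the fingers, the arm and jar above 0.5 N).
It fails at once if the jar tips over or is lifted (angle between jar's own z axis and vertical above 0.5 rad or height (world z) of jar above 0.05 m).
It fails at once if a bystander is moved more than 30 mm (distance of any of fish, mushroom, pumpkin, water_pot, heart from where it was at the start of the episode above 0.03 m).
It also fails if it takes over 58 s, if anything falls off the work surface, if the arm or the gripper's body presses on something with over 40 N, if the wrist force passes 120 N, or if a joint passes its speed limit or range.

## Robot

A 7-joint arm with a two-finger parallel gripper is mounted at the origin on the work surface; the furniture and walls round the work are solid. World frame = base frame: x ahead of the robot, y to its left, z up, the work surface at z = 0. Lengths are in m, angles in rad, forces in N, time in s.
With the tool pointing down it reaches from about 0.35 to 0.9 m from the base axis. Payload 19.9 kg.
Tool frame: the origin (TCP) lies between the finger pads, 19 mm behind the fingertips; this is the grasp point; z points along the fingers, y is the line along which they close (so a half turn about z gives the same grasp; the last joint's range is limited). The gripper opens to 94 mm and grips with 3 to 60 N. Pads are 16 mm wide; open, the fingers measure 119 mm over their backs; the gripper's body (75 mm by 177 mm) begins 78 mm behind the grasp point.
Start: joints at [-1.206, 0.417, -0.01, 1.614, 0.005, 1.111, -0.053], TCP at [0.247, 0.574, 0.224] pointing down, gripper open.
Joint ranges: [-2.81, 2.81], [-0.39, 2.02], [-1.27, 1.25], [0.06, 2.57], [-1.19, 4.33], [0.19, 2], [-2.82, 2.82]. Speed limits (rad/s): [1.89, 1.89, 2.39, 2.39, 3.01, 3.01, 3.01].

## Interface

Orientations are given as a rotation vector (axis times angle).
In Python, from cell import status, cams, robot gives the robot as it stands.
- The arm moves only by the tool send_rows, never from a script. Its argument "commands" is a list of rows, each a list of 7 numbers: the turn, a rotation vector about the world's x, y, z in degrees, then the shift along the world's x, y, z in mm, then the finger opening in mm, from 0 to 94. A call has 1 to 5 rows; each row shifts and turns the commanded pose from where the row before left it; what a row does not reach is not made up. A row lasts 1/10 s, in which the tool goes at most 50 mm and 8.59 degrees, less where a joint would pass 70% of its speed; a pose out of reach is approached as far as the arm can. A call is refused whole if a number of a shift passes 50 or a number of a turn 8.59, either way. A call with a gripper value outside its range is refused whole. The fingers move at their own pace and stop on an object; "squeeze" is the grip in N (left out, the last holds). Time passes only in rows, so rows that do not move let the fingers close. It gives the time, the measured TCP pose, the force, the opening and the grip force at its end, in the units of the state.
- status.get_state(): the state, without advancing time (a new reading comes with each control period).
- cams.get_image(name): name is "scene" or "top" or "wrist"; returns the picture (384x512x3 uint8, red, green, blue); there is no depth.
- cams.camera_model(name): a dict with "fx", "fy", "cx", "cy" (pixels), "eye" and "rotation" of the camera in the world; the wrist camera has in their place "T_tool_cam" (4x4, takes a point from camera to tool coordinates, whose origin is the TCP and whose axes are the flange's). Camera axes: x right, y down, z forward; pixel columns grow to the right and rows downward; lengths in m; the calibration is good to about 2 mm. A picture is of the moment at which its call begins: read the wrist's pose just before it. camera_model takes no time and is no camera call.
- robot.sign_off(): hands the job in; it is judged then, once.
The state is a dict: "t": time; "joint_pos": joint angles; "qvel": joint speeds; "effort": joint torques, N m; "ee_pos": TCP position; "orientation": TCP orientation; "ft_force": force on the tool from outside, world axes, zero at the start; "torque": the same for the moment, N m; "width": opening from 0.0 (shut) to 1.0 (fully open); "grasp_force": force on a finger pad.
Only numpy, scipy, OpenCV 4.12 (cv2) and the standard library are available. Lean on these libraries where they do the work, as an engineer would, in place of code of your own. Each camera call takes 0.05 s, during which the arm holds its last target. There are 200 camera calls.

## Working session

There is one attempt and no reset: what is moved stays moved. The work goes in short steps, Python scripts to look and compute and a tool call to move; the robot and the scene stay as the last step left them, time stands still between calls to the robot, and variables do not carry over. Pictures are saved under pics/ and viewed, at most 10 in all, crops included, and the job is handed in when it is done.

Besides the shell and the picture viewer there is one more tool, called after "Call:" in YAML: its name, and indented under it one key for each argument. send_rows: Moves the arm, as the interface text tells. Its arguments: {"type":"object","properties":{"commands":{"type":"array","items":{"type":"array","items":{"type":"number"}}},"squeeze":{"type":"number"}},"required":["commands"]}

```bash
mkdir -p pics; python3 - <<'E'
from cell import status,cams,robot
import cv2,numpy as np
a=cams.get_image("scene");b=cams.get_image("top")
cv2.imwrite("pics/scene.png",a[:,:,::-1]);cv2.imwrite("pics/top.png",b[:,:,::-1])
for n in("scene","top","wrist"):print(n,cams.camera_model(n))
s=status.get_state();print(s['t'],s['ee_pos'],s['orientation'])
E
```

```text
scene {'fx': 394.8938191449101, 'fy': 394.8938191449101, 'cx': 255.08393281626903, 'cy': 193.42313832615946, 'eye': array([ 0.15432086, -0.78261039,  0.88981459]), 'rotation': array([-2.23867752,  0.62099535, -0.25056767])}
top {'fx': 488.6445000558976, 'fy': 488.6445000558976, 'cx': 262.57592794405616, 'cy': 193.2397669103215, 'eye': array([3.51111066e-01, 1.90883298e-04, 1.44695573e+00]), 'rotation': array([-2.12140951,  2.12480974, -0.18988105])}
wrist {'fx': 319.27140981982876, 'fy': 319.27140981982876, 'cx': 260.1214135593229, 'cy': 191.90042214036154, 'T_tool_cam': array([[ 1.78289771e-05, -9.61170059e-01, -2.75956729e-01,
         8.05227507e-02],
       [ 9.99999994e-01,  4.76666568e-05, -1.01417300e-04,
         5.12760394e-05],
       [ 1.10633207e-04, -2.75956726e-01,  9.61170054e-01,
        -1.61496423e-01],
       [ 0.00000000e+00,  0.00000000e+00,  0.00000000e+00,
         1.00000000e+00]])}
0.1 [0.24719235 0.57368988 0.22368726] [-6.34553781e-01 -3.07673239e+00  1.72904373e-03]
```

View pics/scene.png

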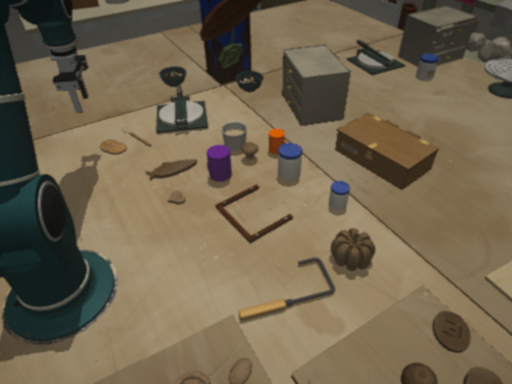

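View pics/top.png

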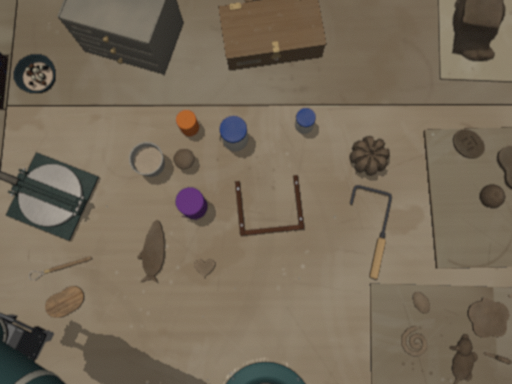

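The top view (up = +x, left = +y) shows the large blue lid at (233,130), the bay around (270,208) opening upward, and the tool with its handle at (378,258) and its corner at (390,195). The smaller blue jar at (305,120) is a decoy. In the scene view the handle is at (263,310) and the jar lid at (290,151).

```bash
cat > h.py <<'E'
import cv2,numpy as np
from scipy.spatial.transform import Rotation as R
from cell import status,cams
def cam(n,st=None):
    m=cams.camera_model(n);K=np.array([[m['fx'],0,m['cx']],[0,m['fy'],m['cy']],[0,0,1]])
    if n!='wrist': 
        return K,R.from_rotvec(m['rotation']).as_matrix(),np.array(m['eye'])
    T=m['T_tool_cam'];Rt=R.from_rotvec(st['orientation']).as_matrix()
    return K,Rt@T[:3,:3],Rt@T[:3,3]+st['ee_pos']
def ray(c,uv):
    K,Rm,e=c;d=Rm@np.linalg.inv(K)@np.array([uv[0],uv[1],1.]);return e,d/np.linalg.norm(d)
def onz(c,uv,z):
    e,d=ray(c,uv);return e+d*(z-e[2])/d[2]
def tri(c1,u1,c2,u2):
    e,d=ray(c1,u1);f,g=ray(c2,u2)
    s=np.linalg.lstsq(np.c_[d,-g],f-e,rcond=None)[0];p=e+s[0]*d;q=f+s[1]*g
    return (p+q)/2,np.linalg.norm(p-q)
def proj(c,p):
    K,Rm,e=c;q=K@Rm.T@(np.array(p)-e);return q[:2]/q[2]
def blobs(img,lo,hi,amin=60):
    m=cv2.inRange(cv2.cvtColor(img,cv2.COLOR_RGB2HSV),lo,hi)
    n,l,s,c=cv2.connectedComponentsWithStats(m)
    return [(c[i].round(1),s[i][4],s[i][:4],l==i) for i in range(1,n) if s[i][4]>=amin]
E
python3 - <<'E'
from h import *
np.set_printoptions(precision=4,suppress=True)
im={n:cv2.imread(f'pics/{n}.png')[:,:,::-1].copy() for n in('scene','top')}
C={n:cam(n) for n in im}
for n in im:
    print(n)
    for k,lo,hi in(('blue',(108,120,60),(122,255,255)),('wood',(12,110,110),(25,255,255)),('dark',(0,0,0),(180,255,75))):
        for b in blobs(im[n],lo,hi): 
            if k!='dark' or (b[2][0]>180 and b[2][1]>160): print(k,b[0],b[1],b[2], cv2.minAreaRect(np.argwhere(b[3])[:,::-1].astype(np.float32)))
for u in((239,182),(242,235),(304,229),(296,177)):print('bay px',onz(C['top'],u,.012))
big={n:cv2.resize(im[n][y:y+h,x:x+w],None,fx=4,fy=4,interpolation=cv2.INTER_CUBIC) for n,(x,y,w,h) in {'top':(220,160,200,130),'scene':(190,130,200,200)}.items()}
cv2.imwrite('pics/tz.png',big['top'][:,:,::-1])
E
```

```text
scene
blue [429.   57.5] 105 [421  54  17   8] ((429.0, 57.5), (7.0, 16.0), 90.0)
blue [289.7 150.7] 254 [279 144  22  15] ((289.5, 151.0), (14.0, 21.0), 90.0)
blue [339.8 187.5] 161 [332 182  16  12] ((339.5, 187.5), (11.0, 15.0), 90.0)
wood [388.3 139.4] 2437 [339 113  99  55] ((387.4000244140625, 138.70001220703125), (96.15091705322266, 33.09380340576172), 26.56505012512207)
wood [275.9 132.6] 122 [268 128  17  10] ((276.0, 132.5), (9.0, 16.0), 90.0)
wood [112.5 146. ] 250 [100 140  26  13] ((112.5, 146.0), (12.0, 25.0), 90.0)
wood [261.9 307.9] 399 [239 299  47  19] ((261.84356689453125, 307.9090576171875), (8.44445514678955, 47.7950439453125), 75.17352294921875)
dark [248.6 216.8] 498 [216 186  76  57] ((253.50001525878906, 212.0), (61.51828384399414, 47.37614822387695), 45.0)
dark [353.8 237.2] 70 [349 230  10  15] ((354.4500427246094, 236.3500213623047), (14.86270523071289, 7.589466571807861), 71.56505584716797)
dark [351.8 256.4] 738 [331 241  43  30] ((351.6217346191406, 256.1748046875), (42.23957061767578, 27.93798065185547), 3.814074993133545)
dark [313.  284.6] 314 [286 2
[... 1199 characters left out ...]
283203125), (12.825997352600098, 26.24034309387207), 48.179832458496094)
dark [271.6 229.4] 230 [240 220  64  16] ((271.6172790527344, 227.59458923339844), (9.26838207244873, 63.17414855957031), 83.8844985961914)
dark [462.1 355.9] 376 [450 335  26  45] ((462.8227233886719, 356.7110900878906), (43.22817611694336, 23.866456985473633), 85.03025817871094)
dark [288.7 371.7] 104 [264 363  41  21] ((285.2923278808594, 370.73846435546875), (44.652503967285156, 7.690154075622559), 29.74488067626953)
dark [266.2 380.6] 213 [246 377  41   7] ((266.0, 380.0), (6.0, 40.0), 90.0)
bay px [0.6516 0.0779 0.012 ]
bay px [0.4924 0.0678 0.012 ]
bay px [ 0.5098 -0.1147  0.012 ]
bay px [ 0.6666 -0.0933  0.012 ]
```

View pics/tz.png

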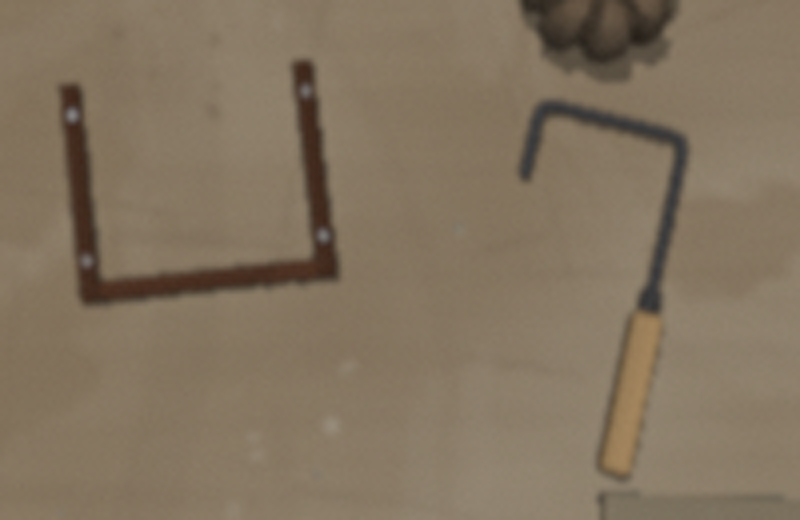

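The crop (4x, offset 220,160) shows the bay strips' ends at (70,86) and (303,62), with near corners at (90,292) and (327,268). The handle runs (615,472)–(648,308), the rod corner is (682,142), the far corner (548,106) and the hook end (526,178).

```bash
python3 - <<'E'
from h import *
np.set_printoptions(precision=4,suppress=True)
im={n:cv2.imread(f'pics/{n}.png')[:,:,::-1].copy() for n in('scene','top')}
C={n:cam(n) for n in im}; T=C['top'];S=C['scene']
hsv=cv2.cvtColor(im['top'],cv2.COLOR_RGB2HSV);print('hsv lid',hsv[130,233],'handle',hsv[258,378],hsv[250,380])
bl=[b for b in blobs(im['top'],(105,100,40),(125,255,255)) if b[2][0]>200 and b[2][1]>90]
wd=[b for b in blobs(im['top'],(10,100,90),(28,255,255)) if 360<b[0][0]<400 and b[0][1]>220]
for b in bl+wd:print(b[0],b[1],b[2])
ht=wd[0]; 
p,e=tri(T,ht[0],S,(261.9,307.9));print('handle tri',p,e)
for b in bl:
  for u in((289.7,150.7),(339.8,187.5)):
    p,e=tri(T,b[0],S,u)
    if e<.02:print('lid tri',p,e,'plane .104',onz(T,b[0],.104))
z=lambda x,y:(220+x/4-.375,160+y/4-.375)
print('tool'); P={k:onz(T,z(*v),.011) for k,v in dict(near=(615,472),far=(648,308),cor=(682,139),lc=(545,104),end=(526,180)).items()}
for k in P:print(k,P[k][:2])
d=P['cor']-P['near'];print('yaw',np.degrees(np.arctan2(d[1],d[0])),np.linalg.norm(d),np.linalg.norm(P['lc']-P['cor']))
print('bay',[onz(T,z(*v),.012)[:2] for v in((70,86),(303,62),(90,292),(327,268))])
# lateral extents: bystander footprints
for k,u,h in(('pumpkin',(369.5,156),.06),('purple',(191,203),.09),('mush',(184,159),.06),('pot',(148,160),.076),('heart',(205,267),.01),('small',(305.5,120),.07),('orange',(187,123),.07)):print(k,onz(T,u,h)[:2])
E
```

```text
hsv lid [112 111 117] handle [ 17 109 159] [ 17 108 160]
[305.5 117.3] 242 [297 109  18  18]
[232.8 129.1] 504 [220 117  26  25]
[377.1 257.9] 295 [370 238  15  41]
handle tri [ 0.4255 -0.3246  0.0197] 0.0019163754154754309
lid tri [ 0.8329 -0.1199  0.0748] 0.0013528509086256665 plane .104 [ 0.8221 -0.117   0.104 ]
lid tri [0.7888 0.0919 0.1008] 0.0011560265337914497 plane .104 [0.7873 0.0919 0.104 ]
tool
near [ 0.3684 -0.313 ]
far [ 0.4871 -0.3423]
cor [ 0.6131 -0.3733]
lc [ 0.64   -0.2722]
end [ 0.5824 -0.256 ]
yaw -13.84371870936261 0.25201783603297156 0.10463009480985258
bay [array([0.6543, 0.0835]), array([ 0.6724, -0.0915]), array([0.4994, 0.0675]), array([ 0.5168, -0.1071])]
pumpkin [ 0.7184 -0.3059]
purple [0.5752 0.2084]
mush [0.7107 0.2369]
pot [0.7038 0.3383]
heart [0.3995 0.1751]
small [ 0.8257 -0.1198]
orange [0.8174 0.2294]
```

Call:
send_rows:
  commands:
    - [0,0,4.8,29,-39,0,70]
    - [0,0,4.75,29,-39,0,70]
    - [0,0,0,29,-39,0,70]
    - [0,0,0,29,-39,0,70]
    - [0,0,0,29,-39,0,70]
  squeeze: 50

```text
t: 0.6
ee_pos: [0.393, 0.3771, 0.2241]
orientation: [-0.376, -3.119, 0.0]
ft_force: [1.4, 0.8, -0.0]
width: 0.748
grasp_force: 0.0
```

Call:
send_rows:
  commands:
    - [0,0,0,28,-40,0,70]
    - [0,0,0,20,-45,0,70]
    - [0,0,0,10,-48,0,70]
    - [0,0,0,0,-49,0,70]
    - [0,0,0,0,-49,0,70]

```text
t: 1.1
ee_pos: [0.45, 0.1459, 0.224]
orientation: [-0.377, -3.119, 0.0]
ft_force: [1.4, 0.0, 0.4]
width: 0.744
grasp_force: 0.0
```

Call:
send_rows:
  commands:
    - [0,0,0,0,-49,0,70]
    - [0,0,0,0,-49,0,70]
    - [0,0,0,0,-49,0,70]
    - [0,0,0,-6,-49,0,70]
    - [0,0,0,-10,-48,0,70]

```text
t: 1.6
ee_pos: [0.4338, -0.098, 0.2242]
orientation: [0.376, 3.119, -0.0]
ft_force: [1.0, -0.1, 0.2]
width: 0.746
grasp_force: 0.0
```

Call:
send_rows:
  commands:
    - [0,0,0,-5,-49,0,70]
    - [0,0,0,-4,-49,0,70]
    - [0,0,0,0,-48,0,70]
    - [0,0,0,0,-46,0,70]
    - [0,0,0,0,-38,0,70]

```text
t: 2.1
ee_pos: [0.4246, -0.3284, 0.2241]
orientation: [-0.378, -3.119, 0.001]
ft_force: [1.1, 0.8, 0.0]
width: 0.747
grasp_force: 0.0
```

Call:
send_rows:
  commands:
    - [0,0,0,0,0,0,70]
    - [0,0,0,0,0,0,70]

```text
t: 2.3
ee_pos: [0.4248, -0.3263, 0.2237]
orientation: [-0.378, -3.118, -0.0]
ft_force: [0.0, 0.3, -1.0]
width: 0.749
grasp_force: 0.0
```

```bash
python3 - <<'E'
from h import *
np.set_printoptions(precision=4,suppress=True)
s=status.get_state();w=cams.get_image('wrist');cv2.imwrite('pics/w1.png',w[:,:,::-1])
print(s['t'],s['ee_pos'],s['orientation'],s['joint_pos'])
c=cam('wrist',s)
for b in blobs(w,(10,90,80),(28,255,255),300):
    r=cv2.minAreaRect(np.argwhere(b[3])[:,::-1].astype(np.float32));print(b[0],b[1],b[2],onz(c,b[0],.022))
    q=cv2.boxPoints(r);print(q,[onz(c,x,.022)[:2] for x in q])
    p,e=tri(c,b[0],cam('top'),(377.1,257.9));print('tri',p,e)
E
```

```text
2.3 [ 0.4248 -0.3263  0.2237] [-0.3783 -3.1176 -0.    ] [ 0.1162  0.2917  0.5785  1.8522 -0.1815  1.0512  2.0954]
[260.4 169.4] 1892 [251 120  20 100] [ 0.4214 -0.3251  0.022 ]
[[251. 120.]
 [270. 120.]
 [270. 219.]
 [251. 219.]] [array([ 0.3645, -0.3219]), array([ 0.3696, -0.3014]), array([ 0.4837, -0.3285]), array([ 0.4782, -0.3508])]
tri [ 0.4246 -0.3262  0.009 ] 0.0014523887921404012
[472.3 217.9] 1060 [450 179  62 102] [ 0.5409 -0.0902  0.022 ]
[[424.6277 261.0952]
 [465.7301 160.5026]
 [513.8011 180.1446]
 [472.6988 280.7372]] [array([ 0.5854, -0.1521]), array([ 0.4678, -0.0932]), array([ 0.5048, -0.0401]), array([ 0.6283, -0.095 ])]
tri [ 0.4029 -0.257   0.2955] 0.01737270033228155
[414.4 339.1] 322 [407 308  14  57] [ 0.7006 -0.1777  0.022 ]
[[406.9623 308.0007]
 [419.3352 307.7672]
 [420.394  363.8793]
 [408.021  364.1128]] [array([ 0.6489, -0.1818]), array([ 0.6524, -0.1659]), array([ 0.7442, -0.1741]), array([ 0.7405, -0.1909])]
tri [ 0.4162 -0.2697  0.3052] 0.023545555370528656
```

View pics/w1.png

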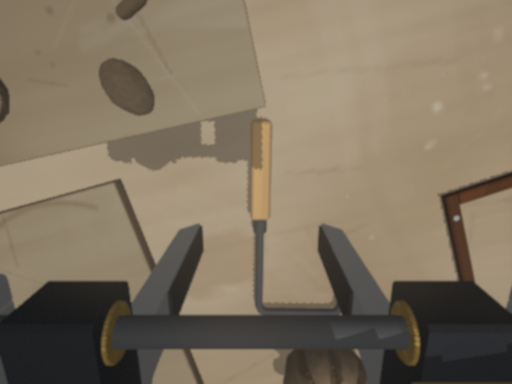

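The wrist view shows the handle vertical at columns 251–270 and rows 120–219, so it is aligned with the gripper, with the rod running on below it. It is the lone handle on bare table, at the expected length and height.

Call:
send_rows:
  commands:
    - [0,0,0,7,-2,-45,60]
    - [0,0,0,7.5,-1,-45,60]
    - [0,0,0,0,0,-45,60]
    - [0,0,0,0,0,-36,60]
    - [0,0,0,0,0,-24,60]

```text
t: 2.85
ee_pos: [0.4395, -0.3267, 0.0269]
orientation: [-0.373, -3.117, -0.002]
ft_force: [0.6, -0.5, 1.2]
width: 0.636
grasp_force: 0.0
```

Call:
send_rows:
  commands:
    - [0,0,0,0,0,-6,60]
    - [0,0,0,0,0,0,60]
    - [0,0,0,0,0,0,60]

```text
t: 3.15
ee_pos: [0.4406, -0.3289, 0.0246]
orientation: [0.375, 3.117, -0.001]
ft_force: [0.1, -0.1, 0.6]
width: 0.635
grasp_force: 0.0
```

Call:
send_rows:
  commands:
    - [0,0,0,0,0,-2,0]
    - [0,0,0,0,0,0,0]
    - [0,0,0,0,0,0,0]
    - [0,0,0,0,0,0,0]
    - [0,0,0,0,0,0,0]

```text
t: 3.65
ee_pos: [0.4399, -0.3291, 0.0214]
orientation: [0.376, 3.119, -0.0]
ft_force: [-0.1, -0.2, 4.9]
width: 0.251
grasp_force: 44.8
```

Call:
send_rows:
  commands:
    - [0,0,0,0,0,0,0]
    - [0,0,0,0,0,0,0]
    - [0,0,0,0,0,0,0]

```text
t: 3.95
ee_pos: [0.4398, -0.3291, 0.0214]
orientation: [0.376, 3.119, -0.0]
ft_force: [-0.9, 0.9, 6.3]
width: 0.249
grasp_force: 50.0
```

Call:
send_rows:
  commands:
    - [0,0,0,0,0,20,0]
    - [0,0,0,0,0,40,0]
    - [0,0,0,0,0,40,0]
    - [0,0,0,0,0,40,0]
    - [0,0,0,0,0,25,0]

```text
t: 4.45
ee_pos: [0.44, -0.3293, 0.1888]
orientation: [0.376, 3.117, -0.001]
ft_force: [0.3, 0.3, -2.3]
width: 0.252
grasp_force: 49.9
```

Call:
send_rows:
  commands:
    - [0,0,4,20,25,0,0]
    - [0,0,7,28,36,0,0]
    - [0,0,7,28,36,0,0]
    - [0,0,7,28,36,0,0]
    - [0,0,6,28,36,0,0]

```text
t: 4.95
ee_pos: [0.5725, -0.1583, 0.1861]
orientation: [0.479, -3.105, -0.0]
ft_force: [1.1, 0.6, -2.6]
width: 0.254
grasp_force: 49.9
```

Call:
send_rows:
  commands:
    - [0,0,3,28,36,0,0]
    - [0,0,0,28,36,0,0]
    - [0,0,0,25,32,0,0]
    - [0,0,0,15,25,0,0]
    - [0,0,0,0,0,0,0]

```text
t: 5.45
ee_pos: [0.6689, -0.0261, 0.185]
orientation: [0.56, -3.091, -0.003]
ft_force: [-0.1, 0.7, -2.1]
width: 0.251
grasp_force: 49.9
```

```bash
python3 - <<'E'
from h import *
np.set_printoptions(precision=4,suppress=True)
s=status.get_state()
print(s['t'],s['ee_pos'],s['orientation'],s['joint_pos'],s['width'],s['grasp_force'],s['ft_force'])
for n in('top','wrist'):
    w=cams.get_image(n);cv2.imwrite(f'pics/{n}2.png',w[:,:,::-1])
t=cv2.imread('pics/top2.png')[60:260,140:400];cv2.imwrite('pics/t2.png',np.vstack([cv2.resize(t,None,fx=2,fy=2,interpolation=cv2.INTER_CUBIC)[:,:512],])) 
a=cv2.imread('pics/t2.png');b=cv2.imread('pics/wrist2.png')
cv2.imwrite('pics/c2.png',np.hstack([cv2.resize(a,(400,312)),cv2.resize(b,(400,312))]))
E
```

```text
5.45 [ 0.6689 -0.0261  0.185 ] [ 0.5605 -3.0905 -0.0026] [-0.2332  0.5502  0.3265  1.5384 -0.1924  1.0856  2.0682] 0.250717686537069 49.94824469089508 [-0.0675  0.727  -2.1409]
```

View pics/c2.png

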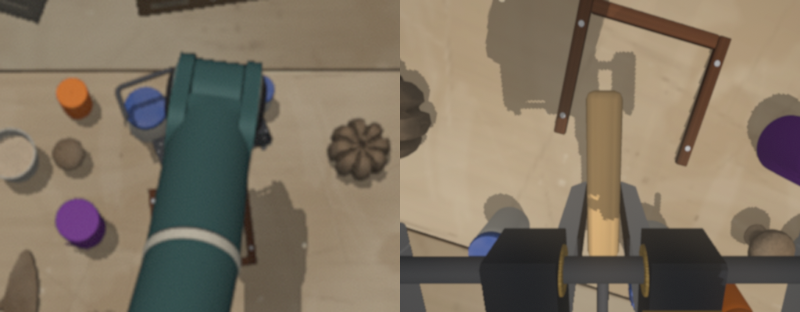

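The left (top) panel shows the hook above the lid, about 25 mm short of the jar in x and y as calculated; the right (wrist) panel shows the handle held straight. I'll shift and check the alignment before lowering.

Call:
send_rows:
  commands:
    - [0,0,0,15,13,0,0]
    - [0,0,0,10,10,0,0]
    - [0,0,0,0,0,0,0]
    - [0,0,0,0,0,0,0]

```text
t: 5.95
ee_pos: [0.6924, -0.0087, 0.186]
orientation: [0.551, -3.092, 0.001]
ft_force: [-0.5, -0.2, -1.3]
width: 0.254
grasp_force: 49.9
```

```bash
cat >> h.py <<'E'
ZG=.0214
def toolpts(s,pts):
    Rt=R.from_rotvec(s['orientation']).as_matrix();x=-Rt[:,0];z=-Rt[:,2];y=np.cross(z,x)
    return [s['ee_pos']+x*a+y*b+z*(.011-ZG) for a,b in pts]
HOOK=[(.05,0),(.18,0),(.18,.11),(.12,.11)]
def over(s,img,n,jar,name,box,f=4):
    c=cam(n,s);x0,y0,x1,y1=box
    v=cv2.resize(img[y0:y1,x0:x1,::-1],None,fx=f,fy=f,interpolation=cv2.INTER_CUBIC)
    tr=lambda P:np.int32([((proj(c,p)-[x0,y0]+.5)*f-.5).round() for p in P])
    cv2.polylines(v,[tr(toolpts(s,HOOK))],False,(0,0,255),1)
    a=np.linspace(0,6.283,60)
    for z in(0,.104):cv2.polylines(v,[tr([(jar[0]+.04*np.cos(t),jar[1]+.04*np.sin(t),z) for t in a])],True,(0,255,0),1)
    cv2.imwrite(name,v)
E
python3 - <<'E'
from h import *
np.set_printoptions(precision=4,suppress=True)
s=status.get_state();t=cams.get_image('top');c=cams.get_image('scene')
print(s['t'],s['ee_pos'],s['orientation'])
over(s,t,'top',(.789,.092),'pics/o1.png',(190,80,310,180))
over(s,c,'scene',(.789,.092),'pics/o2.png',(230,90,350,190))
a,b=cv2.imread('pics/o1.png'),cv2.imread('pics/o2.png')
cv2.imwrite('pics/o3.png',cv2.resize(np.hstack([a,b]),(800,333)))
E
```

```text
5.95 [ 0.6924 -0.0087  0.186 ] [ 0.5515 -3.0923  0.0006]
```

View pics/o3.png

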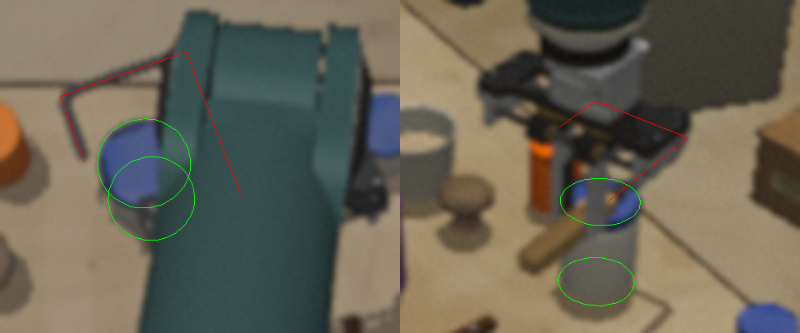

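The overlay agrees with the picture: the predicted hook (red) lies on the real rod in the top view, and the jar circle (green) matches the lid within about 2 mm. Next I correct y by +7 mm and lower.

Call:
send_rows:
  commands:
    - [0,0,0,1,7,0,0]
    - [0,0,0,0,0,-20,0]
    - [0,0,0,0,0,-20,0]
    - [0,0,0,0,0,-10,0]
    - [0,0,0,0,0,0,0]

```text
t: 6.55
ee_pos: [0.6931, -0.0009, 0.135]
orientation: [0.552, -3.091, -0.0]
ft_force: [-0.1, -0.4, -1.5]
width: 0.252
grasp_force: 49.9
```

Call:
send_rows:
  commands:
    - [0,0,0,0,0,-10,0]
    - [0,0,0,0,0,-10,0]
    - [0,0,0,0,0,0,0]

```text
t: 6.85
ee_pos: [0.6931, -0.001, 0.1149]
orientation: [0.552, -3.091, -0.0]
ft_force: [0.0, 0.4, -1.6]
width: 0.249
grasp_force: 49.9
```

The hook is now about 10 mm below the lid top with no added force, so I continue down.

Call:
send_rows:
  commands:
    - [0,0,0,0,0,-16,0]
    - [0,0,0,0,0,-18,0]
    - [0,0,0,0,0,-18,0]
    - [0,0,0,0,0,-16,0]
    - [0,0,0,0,0,0,0]

```text
t: 7.35
ee_pos: [0.6922, -0.001, 0.0449]
orientation: [0.551, -3.089, -0.001]
ft_force: [-0.3, 0.7, -0.9]
width: 0.252
grasp_force: 49.9
```

```bash
python3 - <<'E'
from h import *
np.set_printoptions(precision=4,suppress=True)
s=status.get_state();c=cams.get_image('scene');t=cams.get_image('top')
print(s['t'],s['ee_pos'],s['orientation'],s['ft_force'])
over(s,t,'top',(.789,.092),'pics/o1.png',(190,80,310,180))
over(s,c,'scene',(.789,.092),'pics/o2.png',(230,90,350,190))
a,b=cv2.imread('pics/o1.png'),cv2.imread('pics/o2.png')
cv2.imwrite('pics/o4.png',cv2.resize(np.hstack([a,b]),(800,333)))
E
```

```text
7.35 [ 0.6922 -0.001   0.0449] [ 0.5514 -3.0887 -0.0007] [-0.3155  0.6765 -0.9117]
```

View pics/o4.png

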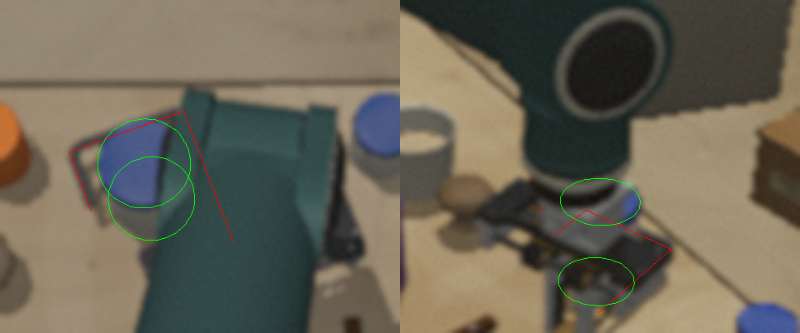

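The hook now surrounds the lid (top view) and sits low beside the jar. I start the drag slowly.

Call:
send_rows:
  commands:
    - [0,0,0,-6,-4,0,0]
    - [0,0,0,-7,-5,0,0]
    - [0,0,0,-8,-7,0,0]
    - [0,0,0,-9,-8,0,0]
    - [0,0,0,-9,-8,0,0]

```text
t: 7.95
ee_pos: [0.6541, -0.0338, 0.0486]
orientation: [-0.552, 3.092, -0.0]
ft_force: [1.4, 1.0, -2.2]
width: 0.251
grasp_force: 49.9
```

Call:
send_rows:
  commands:
    - [0,0,0,-9,-8,0,0]
    - [0,0,0,-9,-8,0,0]
    - [0,0,0,-9,-8,0,0]
    - [0,0,0,-9,-8,0,0]
    - [0,0,0,-9,-8,0,0]

```text
t: 8.45
ee_pos: [0.609, -0.0737, 0.0483]
orientation: [-0.552, 3.093, -0.0]
ft_force: [1.8, 1.5, -0.2]
width: 0.252
grasp_force: 49.9
```

Call:
send_rows:
  commands:
    - [0,0,0,-10,-6,0,0]
    - [0,0,0,-11,-4,0,0]
    - [0,0,0,-12,-3,0,0]
    - [0,0,0,-10,-3,0,0]
    - [0,0,0,-6,-2,0,0]

```text
t: 8.95
ee_pos: [0.5596, -0.0912, 0.0482]
orientation: [0.552, -3.092, -0.0]
ft_force: [1.2, 0.5, -1.3]
width: 0.248
grasp_force: 50.0
```

```bash
python3 - <<'E'
from h import *
np.set_printoptions(precision=4,suppress=True)
s=status.get_state();c=cams.get_image('scene');t=cams.get_image('top')
print(s['t'],s['ee_pos'],s['orientation'],s['ft_force'])
Rt=R.from_rotvec(s['orientation']).as_matrix()
j=s['ee_pos']-Rt[:,0]*.135+Rt[:,1]*.06;print('pred jar',j)
for n,i in(('top',t),('scene',c)):
    for b in blobs(i,(105,100,40),(125,255,255)):print(n,b[0],b[1],b[2],onz(cam(n),b[0],.1))
over(s,t,'top',j,'pics/o1.png',(190,100,310,240),3)
over(s,c,'scene',j,'pics/o2.png',(200,120,320,260),3)
a,b=cv2.imread('pics/o1.png'),cv2.imread('pics/o2.png')
cv2.imwrite('pics/o5.png',np.hstack([a,b]))
E
```

```text
8.95 [ 0.5596 -0.0912  0.0482] [ 0.5519 -3.0924 -0.0002] [ 1.1504  0.5294 -1.2651]
pred jar [0.6655 0.0118 0.0482]
top [305.4 117.3] 241 [297 109  17  18] [ 0.8235 -0.1171  0.1   ]
top [259.3 171.2] 529 [246 159  27  26] [0.6643 0.0159 0.1   ]
scene [207.7   5.3] 182 [200   0  22  17] [1.2187 1.6303 0.1   ]
scene [239.1  33.9] 181 [234  21  11  30] [1.153  1.1038 0.1   ]
scene [224.9  38.6] 142 [217  31  15  16] [1.0591 1.0872 0.1   ]
scene [245.7  62.7] 79 [242  55   8  16] [1.0057 0.7727 0.1   ]
scene [428.9  57.8] 126 [421  54  17   9] [1.7534 0.3539 0.1   ]
scene [279.3 175.8] 61 [276 169   7  15] [0.6885 0.0009 0.1   ]
scene [340.  187.5] 171 [332 182  17  12] [ 0.8132 -0.1408  0.1   ]
```

View pics/o5.png

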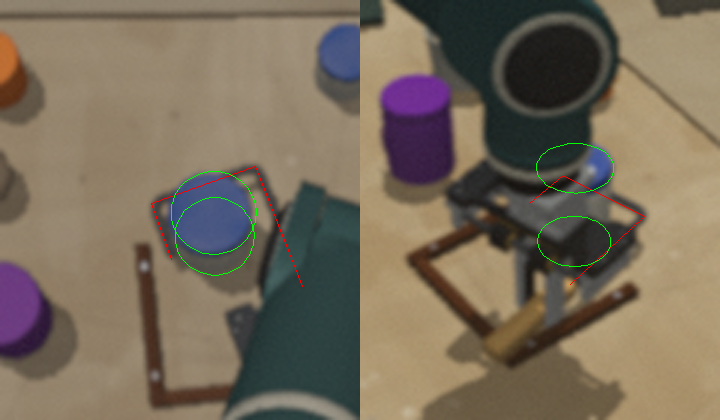

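The jar follows the hook, upright, at about (0.665, 0.015). It is heading between the bay strips, with ~80 mm left to go.

Call:
send_rows:
  commands:
    - [0,0,0,-7,-3,0,0]
    - [0,0,0,-10,-4,0,0]
    - [0,0,0,-10,-4,0,0]
    - [0,0,0,-10,-4,0,0]
    - [0,0,0,-10,-4,0,0]

```text
t: 9.55
ee_pos: [0.5128, -0.1104, 0.0483]
orientation: [-0.552, 3.093, -0.0]
ft_force: [1.0, 0.1, -1.1]
width: 0.252
grasp_force: 50.0
```

Call:
send_rows:
  commands:
    - [0,0,0,-10,-3,0,0]
    - [0,0,0,-9,-3,0,0]
    - [0,0,0,-7,-2,0,0]
    - [0,0,0,-4,-1,0,0]
    - [0,0,0,-2,0,0,0]

```text
t: 10.05
ee_pos: [0.4815, -0.1191, 0.0483]
orientation: [-0.552, 3.093, -0.0]
ft_force: [0.8, -0.5, -1.3]
width: 0.254
grasp_force: 50.0
```

Call:
send_rows:
  commands:
    - [0,0,0,0,0,0,0]

```text
t: 10.15
ee_pos: [0.4817, -0.119, 0.0482]
orientation: [0.552, -3.093, 0.0]
ft_force: [0.1, -0.3, -1.3]
width: 0.252
grasp_force: 49.9
```

```bash
cat > m.py <<'E'
from h import *
import sys
np.set_printoptions(precision=4,suppress=True)
s=status.get_state();t=cams.get_image('top')
print(s['t'],s['ee_pos'],s['orientation'],s['ft_force'])
Rt=R.from_rotvec(s['orientation']).as_matrix()
j=None
for b in blobs(t,(105,100,40),(125,255,255)):
    if b[0][0]<290:
        j=onz(cam('top'),b[0],.1);d=j-s['ee_pos']
        B=R.from_euler('z',-5.8,degrees=True).apply(j-[.59,-.0115,0])
        print(b[0],b[1],b[2],'jar',j[:2],'in tool',-d@Rt[:,0],d@Rt[:,1],'in bay',B[:2])
if len(sys.argv)>1:
    over(s,t,'top',j,'pics/'+sys.argv[1],(190,100,350,250),4)
E
python3 m.py o6.png
```

```text
10.15 [ 0.4817 -0.119   0.0482] [ 0.5522 -3.0926  0.0001] [ 0.0689 -0.3237 -1.2654]
[269.3 197.8] 545 [256 185  27  27] jar [ 0.5879 -0.012 ] in tool 0.13663790111393745 0.0635887355429596 in bay [-0.0022 -0.0003]
```

View pics/o6.png

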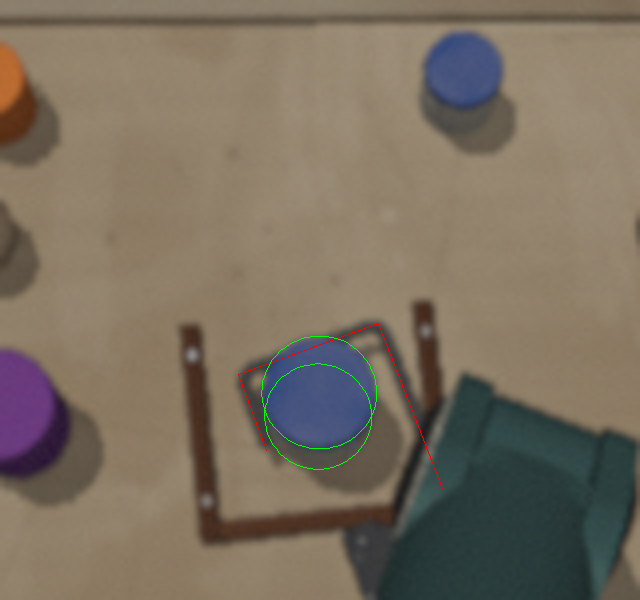

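The jar stands at the bay centre (bay frame −2, 0 mm), resting against the cross bar near the left prong. I centre the hook round it (+11, +13.5 mm), check, then lift.

Call:
send_rows:
  commands:
    - [0,0,0,2,6,0,0]
    - [0,0,0,5,5,0,0]
    - [0,0,0,4,2.5,0,0]
    - [0,0,0,0,0,0,0]
    - [0,0,0,0,0,0,0]

```text
t: 10.7
ee_pos: [0.4928, -0.1055, 0.0481]
orientation: [0.552, -3.092, 0.0]
ft_force: [0.2, -0.9, -1.3]
width: 0.25
grasp_force: 49.9
```

```bash
python3 m.py
```

```text
10.7 [ 0.4928 -0.1055  0.0481] [ 0.5525 -3.0925  0.0003] [ 0.2075 -0.9067 -1.274 ]
[269.5 198. ] 533 [256 186  27  26] jar [ 0.5873 -0.0126] in tool 0.12076736759540385 0.05442887993987634 in bay [-0.0028 -0.0008]
```

Call:
send_rows:
  commands:
    - [0,0,0,0,0,10,0]
    - [0,0,0,0,0,15,0]
    - [0,0,0,0,0,20,0]
    - [0,0,0,0,0,20,0]
    - [0,0,0,0,0,20,0]

```text
t: 11.25
ee_pos: [0.4926, -0.1058, 0.1347]
orientation: [-0.551, 3.092, -0.0]
ft_force: [-0.6, 1.4, -1.3]
width: 0.244
grasp_force: 49.9
```

Call:
send_rows:
  commands:
    - [0,0,0,0,0,20,0]
    - [0,0,0,0,0,20,0]
    - [0,0,0,0,0,20,0]
    - [0,0,0,0,0,0,0]

```text
t: 11.65
ee_pos: [0.4937, -0.106, 0.196]
orientation: [-0.551, 3.089, -0.001]
ft_force: [-0.6, 0.3, -1.6]
width: 0.251
grasp_force: 49.9
```

```bash
python3 m.py
```

```text
11.65 [ 0.4937 -0.106   0.196 ] [-0.5505  3.0889 -0.0014] [-0.556   0.3265 -1.5865]
[269.5 198. ] 528 [257 186  26  26] jar [ 0.5873 -0.0126] in tool 0.11968901536085992 0.05545044058975673 in bay [-0.0028 -0.0008]
```

The jar is unmoved, and the hook is clear above it. I carry the tool back to its original bare spot and yaw.

Call:
send_rows:
  commands:
    - [0,0,-3,-6,-20,0,0]
    - [0,0,-7,-9,-40,0,0]
    - [0,0,-7,-10,-42,0,0]
    - [0,0,-7,-10,-42,0,0]
    - [0,0,-6,-10,-40,0,0]

```text
t: 12.2
ee_pos: [0.4461, -0.2917, 0.1925]
orientation: [-0.278, -3.128, 0.0]
ft_force: [-0.4, 1.0, -2.2]
width: 0.252
grasp_force: 49.9
```

Call:
send_rows:
  commands:
    - [0,0,-3,-6,-27,0,0]
    - [0,0,-1,-3,-12,0,0]
    - [0,0,0,0,0,-40,0]
    - [0,0,0,0,0,-45,0]
    - [0,0,0,0,0,-40,0]

```text
t: 12.7
ee_pos: [0.4381, -0.3279, 0.0659]
orientation: [-0.376, -3.118, -0.001]
ft_force: [1.1, -0.5, -1.7]
width: 0.251
grasp_force: 49.9
```

Call:
send_rows:
  commands:
    - [0,0,0,0,0,-20,0]
    - [0,0,0,0,0,-15,0]
    - [0,0,0,0,0,0,0]

```text
t: 13.0
ee_pos: [0.4378, -0.3279, 0.0315]
orientation: [-0.376, -3.116, -0.001]
ft_force: [-0.6, 0.0, -0.7]
width: 0.253
grasp_force: 49.9
```

Call:
send_rows:
  commands:
    - [0,0,0,0,0,-5,0]
    - [0,0,0,0,0,-3,0]
    - [0,0,0,0,0,-1.5,0]
    - [0,0,0,0,0,0,0]

```text
t: 13.4
ee_pos: [0.439, -0.3286, 0.0241]
orientation: [0.376, 3.118, -0.0]
ft_force: [-0.9, -0.2, -1.6]
width: 0.25
grasp_force: 49.9
```

Call:
send_rows:
  commands:
    - [0,0,0,0,0,-2,0]
    - [0,0,0,0,0,-1,0]
    - [0,0,0,0,0,0,0]

```text
t: 13.7
ee_pos: [0.439, -0.3286, 0.0214]
orientation: [0.376, 3.118, 0.0]
ft_force: [-2.8, 3.5, 12.0]
width: 0.251
grasp_force: 50.0
```

Contact with the table is felt at the original grasp height, so I release and rise.

Call:
send_rows:
  commands:
    - [0,0,0,0,0,0,60]
    - [0,0,0,0,0,0,60]
    - [0,0,0,0,0,0,60]
    - [0,0,0,0,0,0,60]
    - [0,0,0,0,0,0,60]

```text
t: 14.2
ee_pos: [0.4388, -0.3285, 0.0207]
orientation: [0.376, 3.119, -0.0]
ft_force: [-0.3, 0.1, -0.7]
width: 0.623
grasp_force: 0.0
```

Call:
send_rows:
  commands:
    - [0,0,0,0,0,15,60]
    - [0,0,0,0,0,40,60]
    - [0,0,0,0,0,45,60]
    - [0,0,0,-30,0,45,60]
    - [0,0,0,-30,0,40,60]

```text
t: 14.7
ee_pos: [0.3803, -0.3285, 0.2047]
orientation: [0.375, 3.118, -0.001]
ft_force: [0.8, 0.1, 1.5]
width: 0.637
grasp_force: 0.0
```

Call:
send_rows:
  commands:
    - [0,0,0,0,0,0,60]
    - [0,0,0,0,0,0,60]
    - [0,0,0,0,0,0,60]

```text
t: 15.0
ee_pos: [0.3813, -0.3281, 0.202]
orientation: [-0.375, -3.119, -0.0]
ft_force: [-0.2, 0.5, -1.2]
width: 0.638
grasp_force: 0.0
```

```bash
python3 - <<'E'
from h import *
t=cams.get_image('top');c=cams.get_image('scene')
cv2.imwrite('pics/end.png',np.hstack([cv2.resize(x[:,:,::-1],(400,300)) for x in(t,c)]))
E
python3 m.py
```

```text
15.1 [ 0.3812 -0.3281  0.2015] [-0.3751 -3.1174 -0.0004] [-0.5332  0.4226  0.2408]
[269.6 197.9] 523 [257 186  26  26] jar [ 0.5876 -0.0129] in tool 0.12590546718626108 0.355178959465402 in bay [-0.0026 -0.0011]
```

View pics/end.png

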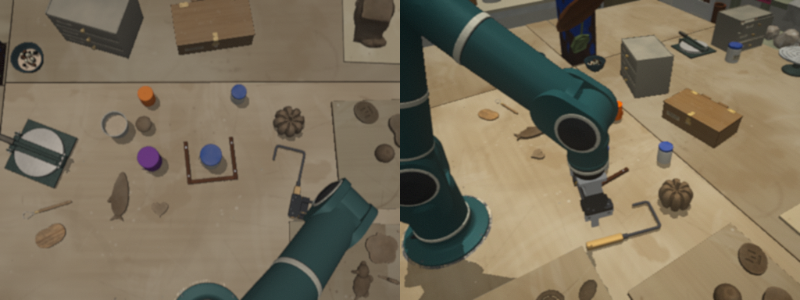

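The jar stands in the bay (top panel 210,155), the tool lies flat back on the table well away from it, and the bystanders are unmoved.

```bash
python3 -c "
from cell import robot
print(robot.sign_off())"
```

```text
the job is handed in; nothing more can be done
None
```

I dragged the jar upright into the bay with the hook, leaving it about 3 mm from the bay's middle, laid the tool flat and clear of it on the bare table, and handed the job in at about 15 s; the clay pieces and pot looked unmoved, and no verdict came back.

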